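# Show a new colleague how a slip is stamped

## Robot

A 6-joint arm with a two-finger parallel gripper is mounted at the origin on a cart in front of the work surface, level with it; the furniture and walls round the work are solid. World frame = base frame: x ahead of the robot, y to its left, z up, the work surface at z = 0. Lengths are in m, angles in rad, forces in N, time in s.
With the tool pointing down it reaches from about 0.35 to 0.875 m from the base axis. Payload 4.2 kg.
Tool frame: the origin (TCP) lies at the very end of the fingers, on their centre line; the grasp point (between the pads) lies 19 mm behind it; z points along the fingers, y is the direction in which the jaws open and shut (so a half turn about z gives the same grasp; the last joint's range is limited). The gripper opens to 85 mm and grips with 20 to 120 N. Pads are 22 mm wide; open, the fingers measure 114 mm over their backs; the gripper's body (76 mm by 85 mm) begins 54 mm behind the grasp point. The pads swing forward as they close: fully open they stand 13 mm farther back than shut.
Start: joints at [0.259, 0.385, 0.008, 0, -1.194, -0.259], TCP at [0.625, 0, 0.231] pointing down, gripper open.
Joint ranges: [-3.14, 3.14], [-1.21, 2.06], [-1.07, 1.41], [-3.16, 2.05], [-2.99, -0.16], [-3.1, 3.1]. Speed limits (rad/s): [2.79, 2.79, 3.14, 3.14, 3.14, 3.14].

## Interface

Orientations are given as a unit quaternion [w, x, y, z].
In Python, from rig import * gives the robot as it stands.
- The arm moves only by the shell command python3 -m inch 'ROWS' [OPENING] [FORCE]. ROWS is JSON, a list of rows, each a list of 4 numbers: the shift along the tool's x, y, z scaled (see below), then the turn about the tool's z scaled (see below). A call has 1 to 10 rows; each row is the pose to reach, as a shift and turn from the pose measured when the call began, along the tool's axes at that moment, turning the shorter way round; what a row does not reach only later rows make up. The controller multiplies each number of a shift by 0.3 m and each number of a turn by 2 pi rad. A row lasts 1/10 s, in which the tool goes at most 50 mm and 8.59 degrees, less where a joint would pass 70% of its speed; a pose out of reach is approached as far as the arm can. A call with a number of a shift or a turn outside -1 to 1 is refused whole. A call with a gripper value outside its range is refused whole. OPENING is the opening, from -1 (shut) to 1 (fully open), set as the call begins (- or left out, the last holds). The fingers move at their own pace and stop on an object; FORCE is the grip in N (left out, the last holds). Time passes only in rows, so rows that repeat a pose let the fingers close. It gives the time, the measured TCP pose, the force and the opening at its end, in the units of the state.
- sense(): the state, without advancing time (a new reading comes with each control period).
- capture(name): name is "scene" or "side" or "wrist"; returns (picture, depth): 420x560x3 uint8, red, green, blue; 420x560 float32, m along the optical axis (not along the pixel's ray), 0 where there is no reading.
- camera_info(name): a dict with "K" (3x3 intrinsics, pixels), "R" (3x3) and "t" (3): a world point X has camera coordinates R X + t. Camera axes: x right, y down, z forward; pixel columns grow to the right and rows downward; lengths in m; the calibration is good to about 2 mm. A picture is of the moment at which its call begins: read the wrist's pose just before it. camera_info takes no time and is no camera call; for the wrist camera it gives the pose at the moment of the call.
- sign_off(): hands the job in, once; it reports no verdict.
The state is a dict: "t": time; "joints": joint angles; "joint_vel": joint speeds; "tau": joint torques, N m; "tcp_pos": TCP position; "ee_rot": TCP orientation; "contact_force": force on the tool from outside, world axes, zero at the start; "torque": the same for the moment, N m; "opening": finger opening in m.
Only numpy, scipy, OpenCV 4.12 (cv2) and the standard library are available. Lean on these libraries where they do the work, as an engineer would, in place of code of your own. Each camera call takes 0.05 s, during which the arm holds its last target.

## Task

Show a new colleague how the delivery slip gets stamped by pointing, in the order of use: first at the round wooden hand stamp, then at the ink pad, last at the red round stamp field on the slip. Each time bring the fingertips, from above, to just over its middle (two to four centimetres) and stay there for two seconds; finish there, still pointing at the field. Touch and move nothing on the desk, and do not point at the blue self-inking stamp, which is not the one used here.

Things in the scene. Friction and masses are not known exactly. Their poses are not given: they have to be found in the camera images.
- round_stamp: Loose round hand stamp of reddish-brown turned wood, standing: base 39 mm in diameter, knob 24 mm across, 64 mm high. Origin: middle of its underside, z up.
- round_stamp_top (a point): Middle of the top of the round stamp's knob, 64 mm above the desk: the first point to show.
- ink_pad: Loose shut ink pad, a flat black tin with a dark blue panel on its lid, 78 x 112 x 15 mm (x, y, z). Origin: middle of its underside, z up.
- ink_pad_top (a point): Middle of the ink pad's lid, 16 mm above the desk: the second point to show.
- slip: The delivery slip: pale yellow paper 105 x 148 mm (x, y), 1.2 mm thick, lying fixed on the desk, with a grey ruled table and a signature line. Origin: middle of its underside, z up; the foot of the page is on its -x side, toward the robot.
- stamp_field (a point): Middle of the empty stamp field, a red circle 42 mm in diameter near the slip's lower right corner as seen from the robot; 1.2 mm above the desk: the third point to show.
- self_stamp: Loose self-inking stamp with a blue handle on a dark grey foot, 36 x 64 x 78 mm, standing in the same row as the round stamp and the ink pad (the three change places). Not to be pointed at or touched. Origin: middle of its underside, z up.
- self_stamp_top (a point): Middle of the top of the self-inking stamp, 78 mm above the desk.
- stapler: Loose dark blue stapler, 127 x 36 x 40 mm, lying left of the slip. Leave alone. Origin: middle of its underside.
- glue_stick: Loose glue stick with a red cap, 26 mm in diameter, 88 mm high, standing right of the slip. Leave alone. Origin: middle of its underside.
- pen: Loose black pen, 9 x 136 x 10 mm, lying right of the slip. Leave alone. Origin: middle of its underside.
There are look-alikes about, which are no part of the job. Of the things like the ink_pad, leave any that is pink; of the rest the smaller one is meant.

How it is judged:
On the way, in this order (a step that is already met when the one before it is completed fails the run):
1. points at the round wooden stamp for two seconds (horizontal distance between the grasp point and round_stamp_top below 0.025 m and z of the grasp point in the frame of round_stamp_top between 0.018 and 0.085 m), for 1.5 s.
2. then points at the ink pad for two seconds (horizontal distance between the grasp point and ink_pad_top below 0.035 m and z of the grasp point in the frame of ink_pad_top between 0.018 and 0.085 m), for 1.5 s.
3. then points at the red stamp field for two seconds (horizontal distance between the grasp point and stamp_field below 0.022 m and z of the grasp point in the frame of stamp_field between 0.018 and 0.085 m), for 1.5 s.
At the end, for the whole second after the job is handed in: The fingertips still point at the red stamp field from above (grasp point within 22 mm of its middle sideways and 18 to 85 mm above the paper); the stamps, the ink pad, the stapler, the glue stick and the pen are all within 5 mm of where they stood (all of step 3 and distance of each of round_stamp, ink_pad, self_stamp, stapler, glue_stick, pen from where it was at the start of the episode below 0.005 m); the robot touches nothing.
It fails at once if the robot touches something (contact force between any of the fingers, the arm and anything else above 0.5 N).
It fails at once if points at the self-inking stamp (horizontal distance between the grasp point and self_stamp_top below 0.03 m and z of the grasp point in the frame of self_stamp_top below 0.065 m).
It fails at once if a thing on the desk is moved or lifted (distance of any of round_stamp, ink_pad, self_stamp, stapler, glue_stick, pen from where it was at the start of the episode above 0.005 m).
It also fails if it takes over 56 s, if anything falls off the work surface, if the arm or the gripper's body presses on something with over 40 N, if the wrist force passes 120 N, or if a joint passes its speed limit or range.

## Working session

There is one attempt and no reset: what is moved stays moved. The work goes in short steps, Python scripts to look and compute and a shell command to move; the robot and the scene stay as the last step left them, time stands still between calls to the robot, and variables do not carry over. Pictures are saved under pics/ and viewed, and the job is handed in when it is done.

```bash
mkdir -p pics; python3 - <<'E'
from rig import *
import cv2
s=sense();print(s)
for n in("scene","side","wrist"):
    i=camera_info(n);p,d=capture(n);cv2.imwrite(f"pics/{n}0.png",cv2.cvtColor(p,cv2.COLOR_RGB2BGR))
    import numpy as np
    np.savez(f"{n}0.npz",p=p,d=d,K=i["K"],R=i["R"],t=i["t"])
E
```

```text
{'t': 0.0, 'joints': array([ 2.58624157e-01,  3.85547377e-01,  6.61214307e-03, -5.03870633e-04,
       -1.19399653e+00, -2.58576810e-01]), 'joint_vel': array([-0.0012287 ,  0.00056083,  0.00013868,  0.00190583, -0.00033219,
       -0.00157173]), 'tau': array([-9.55001960e-04, -3.92286408e+01,  1.88399577e+01,  4.18616563e+00,
       -4.72148502e-03,  8.27910434e-07]), 'tcp_pos': array([6.24409026e-01, 3.36697710e-05, 2.30221048e-01]), 'ee_rot': array([-0.00080523, -0.70705737,  0.70715534,  0.00073923]), 'contact_force': array([-0.64611156, -0.16497779, -0.93519309]), 'torque': array([ 0.01621321,  0.01230475, -0.00770485]), 'opening': 0.08564671689635675}
```

View pics/scene0.png

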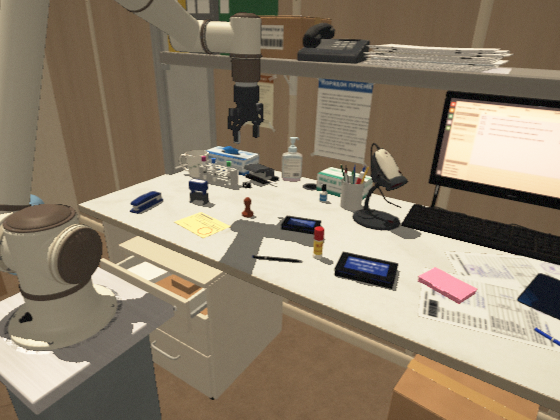

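View pics/side0.png

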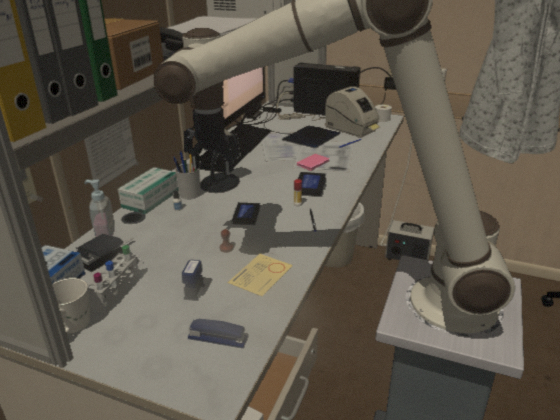

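View pics/wrist0.png

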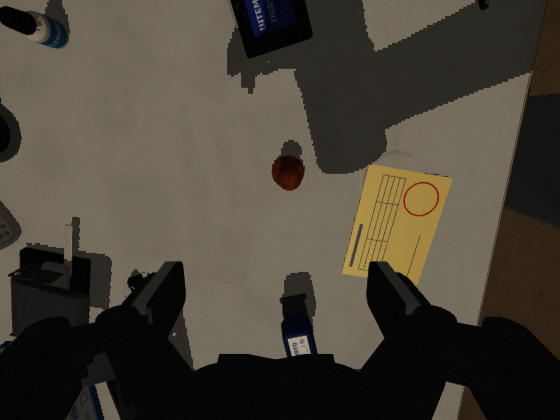

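The wrist view shows the wooden stamp (288,172), the red field (421,199), the blue self-inking stamp (295,330), and part of an ink pad (270,25).

Things that could be taken for a target, by scene pixel:
- **Ink pad:** small dark pad (301,225), larger dark pad (366,270), pink pad (447,285). The small dark one is meant.
- **Round stamp:** wooden stamp (248,207), glue stick (319,242), blue self-inking stamp (199,192), small bottle (323,196). The wooden one is meant.

```bash
cat > h.py <<'E'
import numpy as np,cv2
def load(n):
    z=np.load(n);return z["p"],z["d"],z["K"],z["R"],z["t"]
def ray(u,v,z,K,R,t):
    c=-R.T@t; d=R.T@np.linalg.inv(K)@np.array([u,v,1.]); return c+d*(z-c[2])/d[2]
def cloud(d,K,R,t):
    v,u=np.mgrid[:d.shape[0],:d.shape[1]]
    P=np.stack([(u-K[0,2])/K[0,0]*d,(v-K[1,2])/K[1,1]*d,d],-1)
    return (P-t)@R
E
python3 - <<'E'
from h import *
np.set_printoptions(precision=3,suppress=True)
for n,boxes in {"scene":dict(stamp=(240,195,256,218),pad=(278,212,325,236),big=(332,250,402,290),self=(187,178,212,206),glue=(311,225,328,260)),
  "side":dict(stamp=(216,225,238,254),pad=(228,200,264,228),big=(292,170,330,198),self=(180,258,206,298),glue=(290,176,304,208)),
  "wrist":dict(stamp=(265,150,312,195),pad=(225,0,318,60),self=(275,290,315,358))}.items():
    p,d,K,R,t=load(n+"0.npz"); X=cloud(d,K,R,t)
    print(n,"cam",-R.T@t)
    for k,(a,b,c,e) in boxes.items():
        q=X[b:e,a:c].reshape(-1,3);dd=d[b:e,a:c].ravel()
        m=(dd>0)&(q[:,2]>.008)&(q[:,2]<.12)
        q=q[m]; 
        h=np.percentile(q[:,2],98); top=q[q[:,2]>h-.006]
        print(k,len(q),"zmax",h,"bbox mid",(np.percentile(top,2,0)+np.percentile(top,98,0))[:2]/2,"min",np.percentile(q,2,0)[:2],"max",np.percentile(q,98,0)[:2], cv2.minAreaRect(q[:,:2].astype(np.float32)))
p,d,K,R,t=load("wrist0.npz")
hsv=cv2.cvtColor(p,cv2.COLOR_RGB2HSV)
m=(((hsv[...,0]<8)|(hsv[...,0]>172))&(hsv[...,1]>110)&(hsv[...,2]>70)).astype(np.uint8); m[:, :385]=0;m[:,455:]=0;m[:160]=0;m[240:]=0
pts=np.argwhere(m)[:,::-1]; e=cv2.fitEllipse(pts.astype(np.float32)); (u,v),r=cv2.minEnclosingCircle(pts.astype(np.float32));print("field px",e,u,v,r,ray(u,v,.0012,K,R,t),[ray(u+dx,v,.0012,K,R,t)[:2] for dx in(-r,r)])
for n,box in(("scene",(265,205,345,240)),("scene",(325,245,410,295)),("wrist",(220,0,330,70))):
    im=load(n+"0.npz")[0];a,b,c,e=box;o=cv2.resize(im[b:e,a:c],(400,200))[...,::-1]
    S=o if 'S' not in dir() else np.vstack([S,o])
cv2.imwrite("pics/crop.png",S[:600])
E
```

```text
scene cam [-0.306 -0.713  0.548]
stamp 128 zmax 0.06083555495809421 bbox mid [ 0.606 -0.017] min [ 0.592 -0.032] max [ 0.616 -0.004] ((0.601904571056366, -0.019554058089852333), (0.027560614049434662, 0.03550899773836136), 38.03225326538086)
pad 509 zmax 0.08688318153285761 bbox mid [ 0.507 -0.325] min [ 0.498 -0.336] max [ 0.677 -0.148] ((0.5747899413108826, -0.2341933250427246), (0.22980856895446777, 0.1220586821436882), 28.497844696044922)
big 1367 zmax 0.021328079714290432 bbox mid [ 0.512 -0.462] min [ 0.459 -0.533] max [ 0.562 -0.393] ((0.5122619867324829, -0.4611794352531433), (0.10230397433042526, 0.14441916346549988), 11.273388862609863)
self 388 zmax 0.07826187836071533 bbox mid [0.593 0.182] min [0.573 0.152] max [0.614 0.211] ((0.6697617769241333, 0.2349022626876831), (0.24132713675498962, 0.06601553410291672), 33.934722900390625)
glue 310 zmax 0.08728506489072345 bbox mid [ 0.507 -0.325] min [ 0.497 -0.337] max [ 0.642 -0.242] ((0.5706952214241028, -0.2877240777015686), (0.1737787425518036, 0.02553248219192028), 30.955928802490234)
side cam [0.03  1.003 0.78 ]
stamp 164 
[... 1181 characters left out ...]
59252005815506), (0.031092097982764244, 0.0354577973484993), 89.80335235595703)
pad 3544 zmax 0.01629414914416583 bbox mid [ 0.629 -0.165] min [ 0.592 -0.188] max [ 0.667 -0.142] ((0.6296064853668213, -0.17260174453258514), (0.07458309084177017, 0.05606967210769653), 15.973336219787598)
self 1545 zmax 0.07782012547771618 bbox mid [0.599 0.171] min [0.582 0.154] max [0.617 0.186] ((0.5991053581237793, 0.17217040061950684), (0.035387858748435974, 0.035535577684640884), 12.282078742980957)
field px ((420.7410888671875, 198.5567626953125), (31.29908561706543, 35.767147064208984), 52.135292053222656) 420.5 198.0 18.445966720581055 [0.446 0.02  0.001] [array([0.468, 0.02 ]), array([0.423, 0.02 ])]
```

View pics/crop.png

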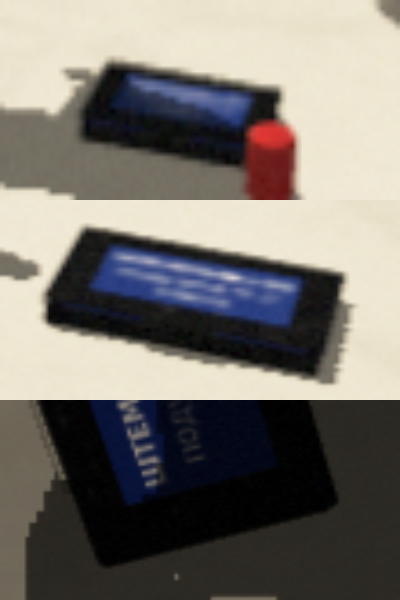

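The crop shows two dark pads. The small one at scene (301,225) measures about 76x121 mm and is the one meant; the large one at (366,270) is about 102x144 mm. The measured targets are:

| Target | x (m) | y (m) | TCP height (m) |
|---|---|---|---|
| Round stamp | 0.607 | -0.013 | 0.094 |
| Ink pad | 0.634 | -0.198 | 0.046 |
| Stamp field | 0.446 | 0.020 | 0.031 |

For the moves, tool x is world -y, tool y is world -x and tool z is down. I'll shut the gripper first while moving partway to the stamp.

```bash
python3 -m inch '[[0.01,0.01,0.03],[0.02,0.02,0.06]]' -1; python3 -m inch '[[0.01,0.01,0.03,0],[0.02,0.02,0.06,0],[0.03,0.03,0.09,0],[0.04,0.045,0.12,0],[0.043,0.058,0.15,0],[0.043,0.058,0.18,0],[0.043,0.058,0.2,0],[0.043,0.058,0.2,0],[0.043,0.058,0.2,0],[0.043,0.058,0.2,0]]' -1
```

```text
t: 1.15
tcp_pos: [0.6075, -0.0128, 0.171]
ee_rot: [0.0, 0.707, -0.707, -0.0]
contact_force: [0.4, 0.8, -0.3]
opening: 0.0002invalid input at $[0]: expected 4 numbers
```

The first line was refused because its rows had only three numbers; the second ran. The TCP is above the stamp and the gripper is shut, so I'll go down and then check.

```bash
python3 -m inch '[[0,0,0.04,0],[0,0,0.08,0],[0,0,0.12,0],[0,0,0.16,0],[0,0,0.2,0],[0,0,0.23,0],[0,0,0.25,0],[0,0,0.255,0],[0,0,0.255,0],[0,0,0.255,0]]'; python3 - <<'E'
from rig import *
import cv2,numpy as np
S=[]
for n,(a,b) in (("scene",(180,140)),("side",(160,170)),("wrist",(220,100))):
    p,d=capture(n); S.append(cv2.resize(p[b:b+120,a:a+130],(260,240))[...,::-1])
cv2.imwrite("pics/at1.png",np.hstack(S))
E
```

```text
t: 2.15
tcp_pos: [0.6079, -0.0127, 0.0951]
ee_rot: [-0.0, 0.707, -0.707, 0.0]
contact_force: [0.8, 0.1, 0.2]
opening: 0.0
```

View pics/at1.png

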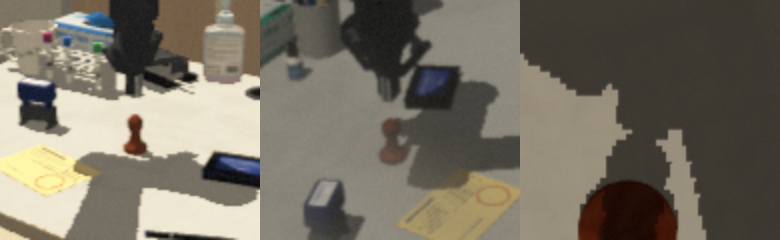

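In the scene and side views the shut fingertips are centred right above the knob with a clear gap of about 3 cm. I'll hold for 2.5 s.

```bash
for i in 1 2; do python3 -m inch '[[0,0,0,0],[0,0,0,0],[0,0,0,0],[0,0,0,0],[0,0,0,0],[0,0,0,0],[0,0,0,0],[0,0,0,0],[0,0,0,0],[0,0,0,0]]'; done
python3 -m inch '[[0,0,0,0],[0,0,0,0],[0,0,0,0],[0,0,0,0],[0,0,0,0]]'
python3 -m inch '[[0,0,-0.04,0],[0,0,-0.08,0],[0,0,-0.12,0],[0,0,-0.16,0],[0,0,-0.19,0],[0,0,-0.2,0],[0,0,-0.2,0]]'
```

```text
t: 3.3
tcp_pos: [0.6078, -0.0127, 0.095]
ee_rot: [-0.0, 0.707, -0.707, 0.0]
contact_force: [0.7, -0.6, 0.4]
opening: 0.0004
t: 4.3
tcp_pos: [0.6078, -0.0127, 0.095]
ee_rot: [-0.0, 0.707, -0.707, 0.0]
contact_force: [1.0, -0.9, -1.1]
opening: 0.0002
t: 4.8
tcp_pos: [0.6078, -0.0127, 0.095]
ee_rot: [-0.0, 0.707, -0.707, 0.0]
contact_force: [-0.1, 0.4, 0.8]
opening: 0.0003
t: 5.5
tcp_pos: [0.6079, -0.0127, 0.1557]
ee_rot: [-0.001, 0.707, -0.707, 0.0]
contact_force: [0.3, -0.7, 0.3]
opening: 0.0001
```

```bash
python3 -m inch '[[0.06,-0.01,0,0],[0.14,-0.02,0,0],[0.22,-0.03,0,0],[0.3,-0.04,0,0],[0.38,-0.05,0,0],[0.46,-0.07,0,0],[0.54,-0.08,0,0],[0.6,-0.087,0,0],[0.618,-0.087,0,0],[0.618,-0.087,0,0]]'
python3 - <<'E'
from rig import *
from h import *
i=camera_info("wrist");p,d=capture("wrist");cv2.imwrite("pics/w2.png",p[...,::-1])
print(sense()["tcp_pos"])
E
```

```text
t: 6.5
tcp_pos: [0.6336, -0.1985, 0.155]
ee_rot: [0.0, -0.707, 0.707, 0.0]
contact_force: [0.3, 0.6, -0.3]
opening: -0.0
[ 0.63377063 -0.19776677  0.15527413]
```

View pics/w2.png

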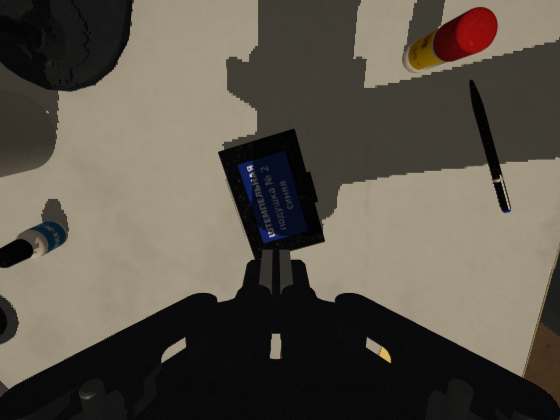

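The wrist view shows the chosen small pad, with its lid spanning about (219..324, 129..258). I'll check its middle by casting a ray.

```bash
python3 - <<'E'
from rig import *
from h import *
i=camera_info("wrist")
for c in ((219,153),(296,129),(324,242),(251,257)): print(ray(*c,.016,np.array(i["K"]),np.array(i["R"]),np.array(i["t"])))
print(sum(ray(*c,.016,np.array(i["K"]),np.array(i["R"]),np.array(i["t"])) for c in ((219,153),(296,129),(324,242),(251,257)))/4)
E
python3 -m inch '[[0,0,0.04,0],[0,0,0.08,0],[0,0,0.12,0],[0,0,0.16,0],[0,0,0.2,0],[0,0,0.24,0],[0,0,0.28,0],[0,0,0.32,0],[0,0,0.35,0],[0,0,0.35,0]]'
```

```text
[ 0.68535958 -0.24177025  0.016     ]
[ 0.616523   -0.26254093  0.016     ]
[ 0.5873692  -0.15581824  0.016     ]
[ 0.65900267 -0.1399325   0.016     ]
[ 0.63706361 -0.20001548  0.016     ]
t: 7.55
tcp_pos: [0.6328, -0.1976, 0.0484]
ee_rot: [-0.0, -0.707, 0.707, 0.001]
contact_force: [-0.5, -0.5, -0.1]
opening: -0.0
```

```bash
for i in 1 2; do python3 -m inch '[[0,0,0,0],[0,0,0,0],[0,0,0,0],[0,0,0,0],[0,0,0,0],[0,0,0,0],[0,0,0,0],[0,0,0,0],[0,0,0,0],[0,0,0,0]]'; done
python3 -m inch '[[0,0,0,0],[0,0,0,0],[0,0,0,0],[0,0,0,0],[0,0,0,0]]'
python3 -m inch '[[0,0,-0.04,0],[0,0,-0.08,0],[0,0,-0.12,0],[0,0,-0.16,0],[0,0,-0.2,0],[0,0,-0.24,0],[0,0,-0.28,0],[0,0,-0.32,0],[0,0,-0.35,0],[0,0,-0.35,0]]'
python3 -m inch '[[-0.05,0.04,0,0],[-0.12,0.1,0,0],[-0.2,0.17,0,0],[-0.29,0.25,0,0],[-0.38,0.33,0,0],[-0.47,0.41,0,0],[-0.56,0.48,0,0],[-0.64,0.55,0,0],[-0.7,0.6,0,0],[-0.727,0.623,0,0]]'
python3 -m inch '[[0,0,0,0],[0,0,0,0]]'
python3 - <<'E'
from rig import *
from h import *
i=camera_info("wrist");print(sense()["tcp_pos"]);p,d=capture("wrist");cv2.imwrite("pics/w3.png",p[...,::-1])
np.savez("wrist3.npz",p=p,d=d,K=i["K"],R=i["R"],t=i["t"])
p,d=capture("scene");i=camera_info("scene");np.savez("scene3.npz",p=p,d=d,K=i["K"],R=i["R"],t=i["t"])
E
```

```text
t: 8.55
tcp_pos: [0.6328, -0.1976, 0.0483]
ee_rot: [-0.0, -0.707, 0.707, 0.001]
contact_force: [-0.1, -0.5, -0.2]
opening: 0.0001
t: 9.55
tcp_pos: [0.6328, -0.1976, 0.0483]
ee_rot: [-0.0, -0.707, 0.707, 0.001]
contact_force: [0.1, 0.9, 0.1]
opening: -0.0001
t: 10.05
tcp_pos: [0.6328, -0.1976, 0.0484]
ee_rot: [-0.0, -0.707, 0.707, 0.001]
contact_force: [-0.7, -1.0, 0.1]
opening: -0.0
t: 11.05
tcp_pos: [0.6339, -0.1979, 0.1553]
ee_rot: [0.001, -0.707, 0.707, 0.0]
contact_force: [0.3, -0.2, 0.4]
opening: -0.0002
t: 12.05
tcp_pos: [0.4456, 0.0212, 0.1551]
ee_rot: [-0.0, 0.708, -0.707, -0.0]
contact_force: [0.5, -0.2, -0.4]
opening: 0.0002
t: 12.25
tcp_pos: [0.4459, 0.0211, 0.1551]
ee_rot: [-0.0, 0.708, -0.707, -0.0]
contact_force: [-0.9, 0.1, -0.3]
opening: 0.0002
[0.44594193 0.02109325 0.15505482]
```

View pics/w3.png

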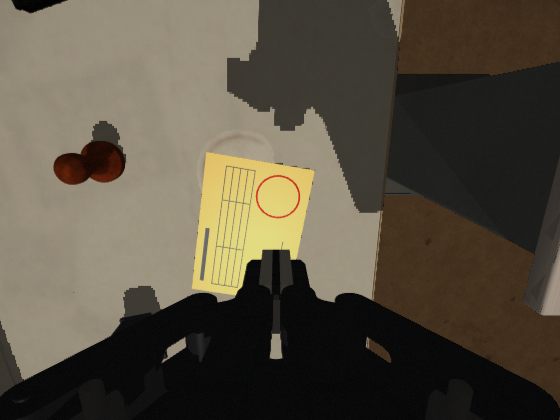

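The red circle is centred at about (278,196), just ahead of the fingertips as expected. I'll cast the ray to it, then go down.

```bash
python3 - <<'E'
from h import *
p,d,K,R,t=load("wrist3.npz"); print(ray(278,196,.0012,K,R,t))
E
python3 -m inch '[[0,0,0.05,0],[0,0,0.1,0],[0,0,0.15,0],[0,0,0.2,0],[0,0,0.25,0],[0,0,0.3,0],[0,0,0.34,0],[0,0,0.37,0],[0,0,0.39,0],[0,0,0.4,0]]'
```

```text
[0.44421868 0.02034172 0.0012    ]
t: 13.35
tcp_pos: [0.4463, 0.0205, 0.0344]
ee_rot: [-0.0, -0.707, 0.707, 0.0]
contact_force: [-0.0, 0.6, 0.6]
opening: -0.0004
```

```bash
for i in 1 2; do python3 -m inch '[[0,0,0,0],[0,0,0,0],[0,0,0,0],[0,0,0,0],[0,0,0,0],[0,0,0,0],[0,0,0,0],[0,0,0,0],[0,0,0,0],[0,0,0,0]]'; done
python3 -m inch '[[0,0,0,0],[0,0,0,0],[0,0,0,0],[0,0,0,0],[0,0,0,0]]'
python3 - <<'E'
from rig import *
import cv2,numpy as np
S=[]
for n,(a,b) in (("scene",(140,140)),("side",(160,150))):
    p,d=capture(n); S.append(cv2.resize(p[b:b+150,a:a+200],(400,300))[...,::-1])
cv2.imwrite("pics/at3.png",np.hstack(S)); print(sense()["tcp_pos"],sense()["t"])
E
```

```text
t: 14.35
tcp_pos: [0.4463, 0.0205, 0.0344]
ee_rot: [-0.0, -0.707, 0.707, 0.0]
contact_force: [1.2, -0.4, -0.4]
opening: 0.0001
t: 15.35
tcp_pos: [0.4463, 0.0205, 0.0344]
ee_rot: [-0.0, -0.707, 0.707, 0.0]
contact_force: [-0.3, 0.0, -0.2]
opening: -0.0001
t: 15.85
tcp_pos: [0.4463, 0.0205, 0.0344]
ee_rot: [-0.0, -0.707, 0.707, 0.0]
contact_force: [0.9, -0.9, -1.0]
opening: 0.0001
[0.44634391 0.02050358 0.03443011] 15.95
```

View pics/at3.png

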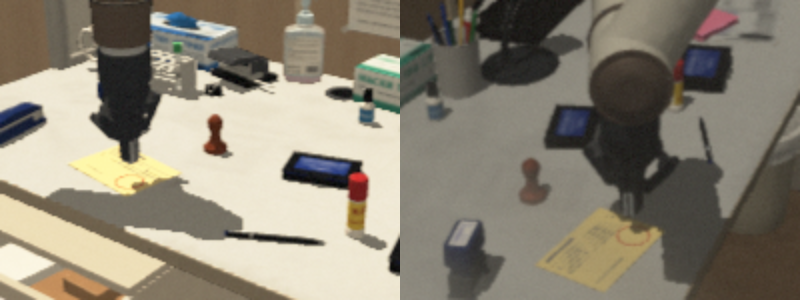

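The fingertips hover over the red field in both views (left crop about (130,180), right crop about (632,235)), and everything looks to be where it was. I'm handing in.

```bash
python3 -c "
from rig import *
print(sign_off())"
```

```text
the job is handed in; nothing more can be done
None
```

I pointed with the shut gripper at the round wooden stamp, then the small dark ink pad, then the red stamp field. Each hold lasted about 2.5 s with the fingertips roughly 3 cm above the target. I handed the job in at about 16 s, still pointing at the field; it gave no verdict.

- **Aim:** at the pad and the field, a second ray measurement agreed with the fingertip position to within 5 mm and 2 mm. At the stamp, the scene and side pictures showed the fingertips centred over the knob.
- **Contact:** force readings stayed at noise level, about 1 N, also when hovering clear of everything, so they cannot themselves confirm the 0.5 N limit. The pictures showed clear gaps at the stamp and the field.
- **Things on the desk:** in the last pictures nothing visible looked moved, though I did not measure this.
- **Disagreements:** the cameras differed by up to 8 mm sideways on the middle of the stamp's knob, because each sees a different side, so I used the average. My first move command was refused for a format error; nothing moved because of it.

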